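Cap the microscope camera

ROBOT

A 6-joint arm with a two-finger parallel gripper is mounted at the origin on the work surface. World frame = base frame: x ahead of the robot, y to its left, z up, the work surface at z = 0. Lengths are in m, angles in rad, forces in N, time in s.
With the tool pointing down it reaches from about 0.35 to 0.975 m from the base axis. Payload 4.9 kg.
Tool frame: the origin (TCP) lies between the finger pads; the fingertips stand 14 mm ahead of it and the grasp point (between the pads) lies 5 mm behind it (manip.finger_overhang is the distance from the TCP to the fingertips, in m); z points along the fingers, y is the line along which they close (so a half turn about z gives the same grasp; the last joint's range is limited). The gripper opens to 85 mm and grips with 20 to 120 N. Pads are 22 mm wide; open, the fingers measure 114 mm over their backs; the gripper's body (76 mm by 85 mm) begins 54 mm behind the grasp point. The pads swing forward as they close: fully open they stand 13 mm farther back than shut.
Start: joints at [-1.257, 0.053, 1.613, -0, 1.476, -0.119], TCP at [0.262, -0.567, 0.245] pointing down, gripper open.
Joint ranges: [-3.01, 3.01], [-1.01, 2.22], [0.06, 2.58], [-1.02, 4.17], [0.09, 2.62], [-3.14, 3.14]. Speed limits (rad/s): [2.57, 2.57, 3.14, 3.14, 3.14, 3.14].

INTERFACE

Orientations are given as a unit quaternion [w, x, y, z].
In Python, from plant import manip, grab_frame gives the robot as it stands.
- The arm moves only by the tool servo_tool, never from a script. Its argument "deltas" is a list that holds one entry, the list of rows, each a list of 5 numbers: the opening in per cent of the stroke, from 0 (shut) to 100 (fully open), then the shift along the world's x, y, z in m, then the turn about the world's z in degrees. A call has exactly 8 rows; each row shifts and turns the commanded pose from where the row before left it; what a row does not reach is not made up. A row lasts 1/10 s, in which the tool goes at most 50 mm and 8.59 degrees, less where a joint would pass 70% of its speed; a pose out of reach is approached as far as the arm can. A call is refused whole if a number of a shift passes 0.05 or a number of a turn 8.59, either way. A call with a gripper value outside its range is refused whole. The fingers move at their own pace and stop on an object; the grip force is fixed at half the most. Time passes only in rows, so rows that do not move let the fingers close, or fill a call up. It gives the time, the measured TCP pose, the force, the opening and the grip force at its end, in the units of the state.
- manip.state(): the state, without advancing time (a new reading comes with each control period).
- grab_frame(name): name is "scene" or "top" or "wrist"; returns a dict with "pixels" (384x512x3 uint8, red, green, blue), "z_map" (384x512 float32, m along the optical axis (not along the pixel's ray), 0 where there is no reading), "fx", "fy", "cx", "cy" (pixels), "rvec" (rotation vector, rad) and "tvec" (3), from world to camera coordinates, as OpenCV has them; the wrist camera has in their place "T_tool_cam" (4x4, takes a point from camera to tool coordinates, whose origin is the TCP and whose axes are the flange's). Camera axes: x right, y down, z forward; pixel columns grow to the right and rows downward; lengths in m; the calibration is good to about 2 mm. The wrist camera is an equidistant fisheye: a pixel r from the principal point sees the ray r / f radians off the axis. A picture is of the moment at which its call begins: read the wrist's pose just before it.
- manip.job_done(): hands the job in; it is judged then, once.
The state is a dict: "time": time; "joint_pos": joint angles; "joint_vel": joint speeds; "joint_efforts": joint torques, N m; "tool_pos": TCP position; "tool_rot": TCP orientation; "contact_force": force on the tool from outside, world axes, zero at the start; "ft_torque": the same for the moment, N m; "gripper_width": opening from 0.0 (shut) to 1.0 (fully open); "grasp_force": force on a finger pad.
Only numpy, scipy, OpenCV 4.12 (cv2) and the standard library are available. Lean on these libraries where they do the work, as an engineer would, in place of code of your own. Each camera call takes 0.05 s, during which the arm holds its last target. There are 200 camera calls.

TASK

The microscope's camera is off its stand and stands mouth up on the bench. Take the round dust cap by its two finger grips, pinch them together so that its side tabs draw in, let it down gently into the mouth of the camera's tube until its flange is fully home on the rim, then let go so that both tabs spring out under the rim and hold it. Feel for the rim and do not force anything, and leave the other things on the bench where they are.

Things in the scene. Friction and masses are not known exactly. Their poses are not given: they have to be found in the camera images.
- dust_cap: Loose black plastic dust cap, about 75 g, lying plug down. Origin: centre of its underside; z up its axis, y along the line through its two finger grips and side tabs. A plug 40 mm in diameter and 23 mm high, its foot tapered to 34 mm over the lowest 2.5 mm; above it a flange 54 mm in diameter from 23 to 26 mm above the origin; on that the two finger grips.
- cap_grips (a point): Point on the cap's axis midway between its two upright finger grips, 36 mm above the cap's origin; axes as the cap. The grips stand from 26 to 46 mm above the cap's origin, each 14 mm wide (x) and 6 mm thick (y); over their outer faces 34 mm when free, 24 mm when fully pinched.
- cap_tabs (a point): Point on the cap's axis at the height of the side tabs, 4.5 mm above the cap's origin. Each tab is one piece with the grip on its side and sticks out through the plug's wall, 10 mm wide (x), 4 mm thick (z), square-edged (pushing does not cam it in). Its end is 24.5 mm from the axis when free, 19.5 mm when fully pinched.
- tab_l (a joint): Travel in m of the grip and tab on the cap's +y side: 0 = free, sprung fully out; 0.005 = fully pinched in. Spring: about 3.2 N at 0, 7.2 N at full pinch; a grip of 20 N holds it fully in.
- tab_r (a joint): The same for the grip and tab on the cap's -y side: 0 = free, sprung out; 0.005 = fully pinched in.
- camera: The microscope camera, fixed to the bench, mouth up: a white housing 90 x 90 mm, 62 mm high, a dark collar 72 mm in diameter up to 86 mm, and out of it a bare-metal draw tube 57 mm in outer diameter with an open round mouth. Origin: centre of its underside, on the tube's axis; z up. Never press the cap on it with more than 15 N.
- rim_low (a point): Point on the tube's axis 105 mm above the camera's origin: the level of the metal rim with the tube fully in. The tube is set by hand 0 to 18 mm farther out, by an amount that is not measured: feel for it (it stands firm up to 80 N). In the rim lies a rubber sealing ring, 1.5 mm proud, pressed flush by about 13 N. A lip 14.5 mm deep narrows the mouth to 42.5 mm; below it the bore is 52 mm wide.
- home_low (a point): Point on the tube's axis 82 mm above the camera's origin: where the cap's origin is with the flange hard on the rim and the tube fully in (0 to 18 mm higher as the tube is out). From there up to 2 mm higher, that is as soon as the flange bears on the sealing ring, the tabs are below the lip and free to spring out; any higher they stay caught in the lip and the cap is not held.
- dish: Loose glass dish, 86 mm across, 16 mm high; not part of the job. Origin: centre of its underside.
- screw_lid: Loose plain black screw lid, a solid disc 58 mm across, 13 mm high, no grips; not part of the job. Origin: centre of its underside.
- slide_box: Loose grey slide box, 85 x 100 x 30 mm; not part of the job. Origin: centre of its underside.
- reagent: Loose glass bottle with a blue cap, 70 mm across, 140 mm high; not part of the job. Origin: centre of its underside.
- eyepiece: Loose dark metal eyepiece standing upright, 38 mm across, 50 mm high; not part of the job. Origin: centre of its underside.
- tip_box: Loose white pipette-tip box, 85 x 120 x 50 mm; not part of the job. Origin: centre of its underside.
There are look-alikes about, which are no part of the job. Leave any green or white look-alike of the dust_cap alone.

How it is judged:
On the way, in this order (a step that is already met when the one before it is completed fails the run):
1. the cap is lifted clear of the bench with both tabs pinched in (height (world z) of dust_cap above 0.04 m and value of joint each of tab_l, tab_r above 0.0035 m), for 0.2 s.
2. the cap is down in the tube's mouth with both tabs still pinched in (z of dust_cap in the frame of camera below 0.102 m and horizontal distance between dust_cap and camera below 0.003 m and value of joint each of tab_l, tab_r above 0.003 m), for 0.04 s.
At the end, for the whole second after the job is handed in: The cap is home in the mouth of the camera's tube: its axis within 2.5 mm of the tube's, tilted less than 0.06 rad, its underside less than 102 mm above the camera's underside, both tabs sprung out under the lip to within 1.5 mm of their free position, and the cap at rest (z of dust_cap in the frame of camera below 0.102 m and horizontal distance between dust_cap and camera below 0.0025 m and angle between dust_cap's own z axis and vertical below 0.06 rad and value of joint each of tab_l, tab_r below 0.0015 m and linear speed of dust_cap below 0.01 m/s); the robot touches nothing.
It fails at once if more than 15 N between the cap and the camera (contact force between dust_cap and camera above 15 N).
It fails at once if the robot pushes the camera itself with more than 15 N (contact force between any of the arm, the fingers and camera above 15 N).
It fails at once if another thing on the bench is shifted more than 30 mm (distance of any of dish, screw_lid, slide_box, reagent, eyepiece, tip_box from where it was at the start of the episode above 0.03 m).
It also fails if it takes over 58 s, if anything falls off the work surface, if the arm or the gripper's body presses on something with over 40 N, if the wrist force passes 120 N, or if a joint passes its speed limit or range.

## Working session

There is one attempt and no reset: what is moved stays moved. The work goes in short steps, Python scripts to look and compute and a tool call to move; the robot and the scene stay as the last step left them, time stands still between calls to the robot, and variables do not carry over. Pictures are saved under pics/ and viewed, at most 10 in all, crops included, and the job is handed in when it is done.

Besides the shell and the picture viewer there is one more tool, called as name(argument=value, ...) on one line, values as JSON. servo_tool: Moves the arm, as the interface text tells. Its arguments: {"type":"object","properties":{"deltas":{"type":"array"}},"required":["deltas"]}

```bash
mkdir -p pics; cat > h.py <<'E'
import numpy as np, cv2
from plant import manip, grab_frame
def cloud(f):
    h,w=f["z_map"].shape; u,v=np.meshgrid(np.arange(w),np.arange(h)); z=f["z_map"].astype(float)
    P=np.stack([(u-f["cx"])/f["fx"]*z,(v-f["cy"])/f["fy"]*z,z],-1)
    R=cv2.Rodrigues(np.array(f["rvec"],float))[0]
    W=(P-np.array(f["tvec"]).reshape(3))@R
    W[z==0]=np.nan
    return W
E
python3 - <<'E'
from h import *
s=manip.state(); print({k:np.round(v,3).tolist() for k,v in s.items()})
ims=[]
for n in("scene","top"):
    f=grab_frame(n); np.savez(n+".npz",**f); ims.append(f["pixels"])
    W=cloud(f);print(n,np.round(f["tvec"],3).ravel(),np.round(W[192,256],3))
im=np.vstack(ims)[:,:,::-1]
cv2.imwrite("pics/a.png",cv2.resize(np.hstack([i[:,:,::-1] for i in ims]),(800,300)))
cv2.imwrite("pics/top.png",cv2.resize(ims[1][:,:,::-1],(800,600)))
E
```

```text
{'time': 0.0, 'joint_pos': [-1.257, 0.053, 1.614, 0.0, 1.476, -0.119], 'joint_vel': [0.001, 0.002, -0.001, 0.001, -0.001, 0.001], 'joint_efforts': [-0.001, -39.368, -37.018, -0.0, 0.007, -0.0], 'tool_pos': [0.262, -0.567, 0.244], 'tool_rot': [-0.001, 0.977, 0.215, -0.0], 'contact_force': [-0.145, 0.695, -0.114], 'ft_torque': [-0.048, 0.012, 0.012], 'grasp_force': 0.0, 'gripper_width': 1.001}
scene [-0.376 -0.215  1.437] [ 0.519  0.067 -0.003]
top [0.013 0.594 1.509] [0.593 0.009 0.006]
```

View pics/top.png

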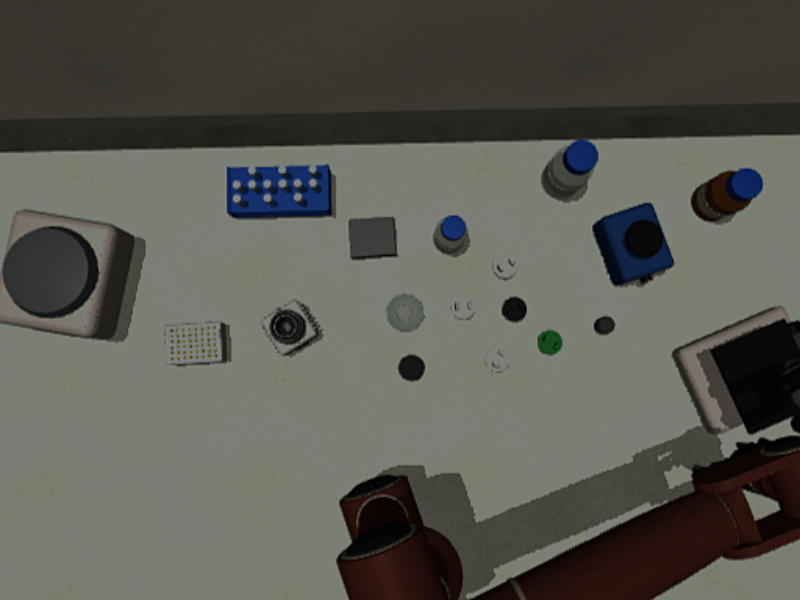

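View pics/a.png

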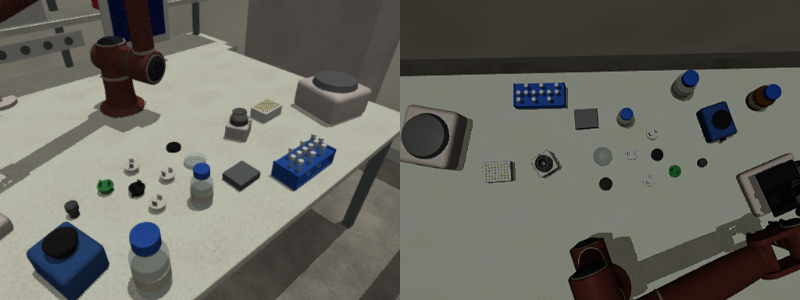

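The things that could be taken for the cap, as pixels in the 800x600 top view:
- Black (514,309): grips visible in the scene view.
- Black (411,368): plain disc, so the screw lid.
- White (504,268), (462,309) and (497,360), and green (550,342): look-alikes.
- Dark (604,325): the eyepiece.

I choose (514,309), and will check it in a close crop.

```bash
python3 - <<'E'
from h import *
f=dict(np.load("top.npz")); W=cloud(f); s=.64
g=dict(np.load("scene.npz")); Wg=cloud(g)
for n,(u,v),r in (("cap",(514,309),14),("cam",(288,326),24)):
    for nm,WW in(("top",W),("scene",Wg)):
        if nm=="top":
            c=W[int(v*s),int(u*s)]; 
        d=np.hypot(WW[...,0]-c[0],WW[...,1]-c[1]); 
        for lo,hi in ((.015,.032),(.034,.06),(.055,.07),(.08,.092),(.1,.14)):
            m=(d<.07 if n=="cam" else d<.045)&(WW[...,2]>lo)&(WW[...,2]<hi)
            if m.sum()>3:
                p=WW[m]; mid=(p[:,:2].min(0)+p[:,:2].max(0))/2
                print(n,nm,lo,hi,m.sum(),"mean",p.mean(0).round(4),"mid",mid.round(4),"ext",np.ptp(p,0).round(3),"zmed",np.median(p[:,2]).round(4))
# crops
a=f["pixels"][170:226,300:360]; 
d=np.nanargmin(np.hypot(Wg[...,0]-W[198,329,0],Wg[...,1]-W[198,329,1])); r,cc=divmod(int(d),512)
b=g["pixels"][max(r-28,0):r+28,cc-30:cc+30]
im=np.hstack([cv2.resize(x,(400,373),interpolation=cv2.INTER_CUBIC) for x in(a,b)])
im=np.clip(255*(im/255.)**.5,0,255).astype(np.uint8)
cv2.imwrite("pics/crop.png",im[:,:,::-1])
E
```

```text
cap top 0.015 0.032 171 mean [ 0.5657 -0.2398  0.0253] mid [ 0.5659 -0.2391] ext [0.052 0.052 0.015] zmed 0.0249
cap top 0.034 0.06 22 mean [ 0.5638 -0.2398  0.0436] mid [ 0.5614 -0.2395] ext [0.03  0.036 0.014] zmed 0.0452
cap scene 0.015 0.032 226 mean [ 0.5724 -0.24    0.0251] mid [ 0.5676 -0.2396] ext [0.055 0.052 0.016] zmed 0.0251
cap scene 0.034 0.06 50 mean [ 0.5703 -0.2396  0.041 ] mid [ 0.5688 -0.2396] ext [0.023 0.035 0.012] zmed 0.0413
cam top 0.015 0.032 28 mean [0.5151 0.2203 0.024 ] mid [0.5317 0.2256] ext [0.105 0.069 0.017] zmed 0.0238
cam top 0.034 0.06 213 mean [0.5345 0.2415 0.0553] mid [0.5369 0.2492] ext [0.116 0.116 0.026] zmed 0.0571
cam top 0.055 0.07 371 mean [0.5352 0.2457 0.0613] mid [0.5368 0.249 ] ext [0.116 0.116 0.015] zmed 0.0608
cam top 0.08 0.092 105 mean [0.5371 0.2452 0.085 ] mid [0.5404 0.2481] ext [0.073 0.07  0.012] zmed 0.085
cam top 0.1 0.14 119 mean [0.537  0.2496 0.1085] mid [0.5372 0.2503] ext [0.056 0.058 0.016] zmed 0.1088
cam scene 0.015 0.032 143 mean [0.567  0.2201 0.0232] mid [0.5616 0.2444] ext [0.079 0.111 0.017] zmed 0.0234
cam scene 0.034 0.06 274 mean [0.5634 0.222  0.0491] mid [0.5495 0.2482] ext [0.101 0.115 0.025] zmed 0.0498
cam scene 0.055 0.07 241 mean [0.5588 0.2295 0.0611] mid [0.5445 0.2485] ext [0.106 0.111 0.015] zmed 0.0608
cam scene 0.08 0.092 139 mean [0.5489 0.2416 0.0854] mid [0.5425 0.2482] ext [0.069 0.07  0.011] zmed 0.0849
cam scene 0.1 0.14 138 mean [0.5413 0.2491 0.1066] mid [0.5419 0.251 ] ext [0.058 0.059 0.012] zmed 0.1073
```

View pics/crop.png

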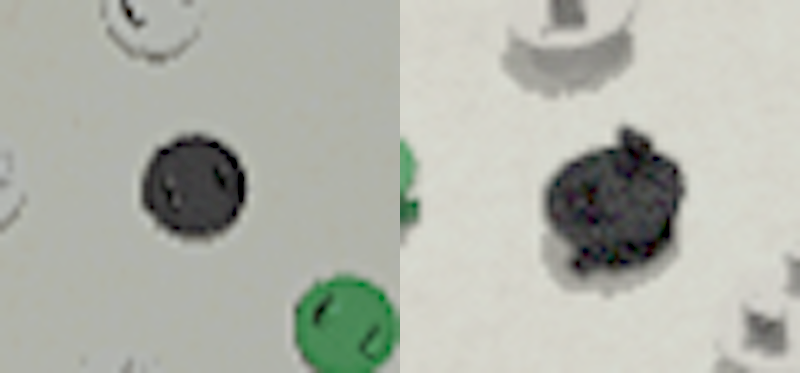

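The close crop shows the black cap at its centre with two grips. Next I go above it.

servo_tool(deltas=[[[100,0.033,0.036,0,0],[100,0.033,0.036,0,0],[100,0.033,0.036,0,0],[100,0.033,0.036,0,0],[100,0.033,0.036,0,0],[100,0.033,0.036,0,0],[100,0.033,0.036,0,0],[100,0.033,0.036,0,0]]])

```text
time: 0.9
tool_pos: [0.527, -0.2775, 0.2448]
tool_rot: [-0.0, 0.977, 0.215, -0.0]
contact_force: [-0.1, -0.5, -0.3]
gripper_width: 0.999
grasp_force: 0.0
```

servo_tool(deltas=[[[100,0.03,0.03,0,0],[100,0.01,0.01,0,0],[100,0,0,0,0],[100,0,0,0,0],[100,0,0,0,0],[100,0,0,0,0],[100,0,0,0,0],[100,0,0,0,0]]])

```text
time: 1.7
tool_pos: [0.5657, -0.24, 0.2454]
tool_rot: [0.0, 0.977, 0.214, 0.0]
contact_force: [0.0, -0.4, 0.1]
gripper_width: 1.001
grasp_force: 0.0
```

```bash
cat >> h.py <<'E'
from scipy.spatial.transform import Rotation as Ro
def wcloud():
    s=manip.state(); f=grab_frame("wrist")
    q=s["tool_rot"]; T=np.eye(4); T[:3,:3]=Ro.from_quat([q[1],q[2],q[3],q[0]]).as_matrix(); T[:3,3]=s["tool_pos"]
    h,w=f["z_map"].shape; u,v=np.meshgrid(np.arange(w),np.arange(h)); z=f["z_map"].astype(float)
    a=(u-f["cx"])/f["fx"]; b=(v-f["cy"])/f["fy"]; r=np.hypot(a,b)+1e-9
    k=np.tan(np.minimum(r,1.4))/r
    P=np.stack([a*k*z,b*k*z,z,np.ones_like(z)],-1)
    W=(P@(T@f["T_tool_cam"]).T)[...,:3]; W[z==0]=np.nan
    return s,f,W
E
python3 - <<'E'
from h import *
s,f,W=wcloud(); print(s["tool_pos"],s["tool_rot"],s["contact_force"])
R=Ro.from_quat(np.roll(s["tool_rot"],-1)).as_matrix(); print("tool y",R[:,1].round(3))
np.savez("w1.npz",W=W,px=f["pixels"])
print(f["T_tool_cam"].round(3).tolist(),f["fx"])
c=np.array([.567,-.2395])
for it in range(3):
    d=np.hypot(*(W[...,:2]-c).transpose(2,0,1))
    m=(d<.04)&(W[...,2]>.021)&(W[...,2]<.029); p=W[m]
    if it<3: 
        (x,y),r=cv2.minEnclosingCircle(p[:,:2].astype(np.float32)); 
    c=(p[:,:2].min(0)+p[:,:2].max(0))/2
    print(m.sum(),c,(x,y,r),np.ptp(p,0))
d=np.hypot(*(W[...,:2]-c).transpose(2,0,1))
g=W[(d<.025)&(W[...,2]>.0425)&(W[...,2]<.06)]
l,cen=[*cv2.kmeans(g[:,:2].astype(np.float32),2,None,(3,50,1e-6),5,0)][1:]
print(len(g),cen,cen.mean(0),"ang",np.degrees(np.arctan2(*(cen[1]-cen[0])[::-1])),np.linalg.norm(cen[1]-cen[0]),np.median(g[:,2]))
im=np.clip(255*(f["pixels"]/255.)**.6,0,255).astype(np.uint8)
cv2.imwrite("pics/w1.png",im[:,:,::-1])
E
```

```text
[ 0.56572466 -0.23999941  0.24541121] [5.59700628e-05 9.76793666e-01 2.14182472e-01 2.81394779e-05] [ 0.04266066 -0.438626    0.14732842]
tool y [ 0.418 -0.908  0.   ]
[[-0.0, -0.964, -0.266, 0.067], [1.0, -0.0, -0.0, 0.0], [0.0, -0.266, 0.964, -0.129], [0.0, 0.0, 0.0, 1.0]] 297.3186396354542
1419 [ 0.56694877 -0.23914111] (0.5670360922813416, -0.23921924829483032, 0.027454297989606857) [0.0541905 0.0536202 0.0055999]
1419 [ 0.56694877 -0.23914111] (0.5670360922813416, -0.23921924829483032, 0.027454297989606857) [0.0541905 0.0536202 0.0055999]
1419 [ 0.56694877 -0.23914111] (0.5670360922813416, -0.23921924829483032, 0.027454297989606857) [0.0541905 0.0536202 0.0055999]
143 [[ 0.56361496 -0.22535455]
 [ 0.57105935 -0.25273144]] [ 0.56733716 -0.239043  ] ang -74.78783 0.028370988 0.046748837369641694
```

View pics/w1.png

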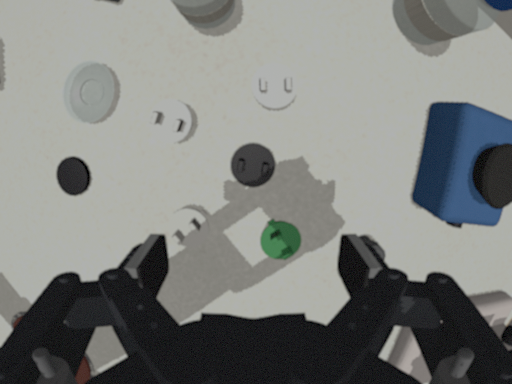

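The wrist view puts the black cap at pixel (253,164), with its grips at (240,166) and (265,165). It needs a turn of about -9.5° and a small shift. I'll descend with the fingers partly closed.

servo_tool(deltas=[[[75,0.001,0.001,-0.02,-4.8],[75,0,0,-0.03,-4.7],[75,0,0,-0.03,0],[75,0,0,-0.03,0],[75,0,0,-0.02,0],[75,0,0,-0.01,0],[75,0,0,0,0],[75,0,0,0,0]]])

```text
time: 2.55
tool_pos: [0.5678, -0.2388, 0.1065]
tool_rot: [0.001, 0.991, 0.133, 0.001]
contact_force: [0.5, -0.2, 0.5]
gripper_width: 0.754
grasp_force: 0.0
```

```bash
python3 - <<'E'
from h import *
print(manip.finger_overhang)
s,f,W=wcloud(); print(s["tool_pos"])
R=Ro.from_quat(np.roll(s["tool_rot"],-1)).as_matrix(); print("tool y ang",np.degrees(np.arctan2(R[1,1],R[0,1])))
c=np.array([.567,-.2395])
d=np.hypot(*(W[...,:2]-c).transpose(2,0,1))
m=(d<.04)&(W[...,2]>.021)&(W[...,2]<.029); p=W[m]; print(m.sum(),(p[:,:2].min(0)+p[:,:2].max(0))/2,np.ptp(p,0),np.median(p[:,2]))
g=W[(d<.025)&(W[...,2]>.0425)&(W[...,2]<.06)]
l,cen=[*cv2.kmeans(g[:,:2].astype(np.float32),2,None,(3,50,1e-6),5,0)][1:]
print(len(g),cen.mean(0),"ang",np.degrees(np.arctan2(*(cen[1]-cen[0])[::-1])),np.linalg.norm(cen[1]-cen[0]),np.median(g[:,2]))
im=np.clip(255*(f["pixels"]/255.)**.5,0,255).astype(np.uint8)
cv2.imwrite("pics/w2.png",im[:,:,::-1])
E
```

```text
0.014
[ 0.56777852 -0.23876127  0.10648459]
tool y ang -74.7031189239802
3474 [ 0.56682492 -0.23936229] [0.0542756  0.05418032 0.00601666] 0.026871446248756495
406 [ 0.5676778  -0.23916118] ang -74.35544 0.028397365 0.046565079334649914
```

View pics/w2.png

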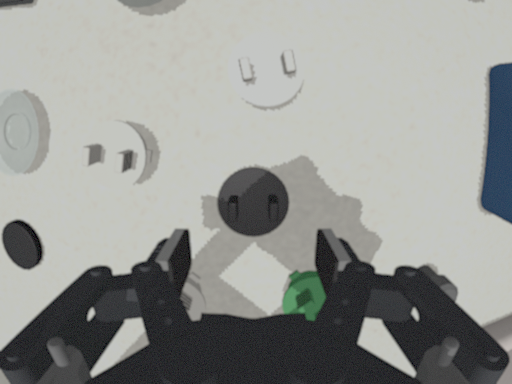

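The cap is at (253,201) with its grips at (233,207) and (272,207), centred between the fingers. I'll go down to z = 0.043 and close.

servo_tool(deltas=[[[75,-0.0005,-0.0005,-0.02,0],[75,0,0,-0.02,0],[75,0,0,-0.015,0],[75,0,0,-0.008,0],[75,0,0,0,0],[60,0,0,0,0],[48,0,0,0,0],[44,0,0,0,0]]])

```text
time: 3.4
tool_pos: [0.5673, -0.2392, 0.0434]
tool_rot: [0.001, 0.991, 0.133, 0.001]
contact_force: [-0.3, 0.2, 0.2]
gripper_width: 0.442
grasp_force: 0.0
```

servo_tool(deltas=[[[36,0,0,0,0],[30,0,0,0,0],[20,0,0,0,0],[10,0,0,0,0],[10,0,0,0,0],[10,0,0,0,0],[10,0,0,0,0],[10,0,0,0,0]]])

```text
time: 4.2
tool_pos: [0.5677, -0.2393, 0.0448]
tool_rot: [0.001, 0.991, 0.133, 0.001]
contact_force: [-2.1, 2.0, 10.7]
gripper_width: 0.215
grasp_force: 59.7
```

servo_tool(deltas=[[[10,0,0,0.003,0],[10,0,0,0.01,0],[10,0,0,0.03,0],[10,0,0,0.04,0],[10,0,0,0.04,0],[10,0,0,0.04,0],[10,0,0,0.02,0],[10,0,0,0,0]]])

```text
time: 5.0
tool_pos: [0.5684, -0.2399, 0.2304]
tool_rot: [0.003, 0.991, 0.133, 0.003]
contact_force: [1.0, -0.3, 0.3]
gripper_width: 0.214
grasp_force: 59.0
```

```bash
python3 - <<'E'
from h import *
s,f,W=wcloud(); print(s["tool_pos"],s["gripper_width"],s["grasp_force"],s["contact_force"])
a=f["pixels"][120:384,100:412]
g=grab_frame("scene"); np.savez("s2.npz",**g); Wg=cloud(g)
R=cv2.Rodrigues(np.array(g["rvec"]))[0]; p=R@(s["tool_pos"]-np.array([0,0,.03]))+np.array(g["tvec"]).ravel()
u,v=int(g["fx"]*p[0]/p[2]+g["cx"]),int(g["fy"]*p[1]/p[2]+g["cy"]); print(u,v)
b=g["pixels"][max(v-40,0):v+40,max(u-47,0):u+47]
im=np.hstack([cv2.resize(x,(400,340),interpolation=cv2.INTER_CUBIC) for x in(a,b)])
im=np.clip(255*(im/255.)**.45,0,255).astype(np.uint8)
cv2.imwrite("pics/w3.png",im[:,:,::-1])
# flange in tool frame via wrist
T=s["tool_pos"]; d=np.hypot(W[...,0]-T[0],W[...,1]-T[1]); m=(d<.04)&(W[...,2]<T[2]-.008)&(W[...,2]>T[2]-.05)
q=W[m]-T; print(m.sum(),np.histogram(q[:,2],20))
E
```

```text
[ 0.5684246  -0.23987155  0.23038749] 0.21362982463547528 58.97400140762329 [ 0.96416193 -0.29123894  0.31361795]
162 183
4436 (array([   6,    8,   27,  122,  759, 1817, 1282,  282,   27,   11,    4,
         12,    5,    8,    9,    8,    7,    2,   13,   27]), array([-0.02193574, -0.02123976, -0.02054378, -0.0198478 , -0.01915182,
       -0.01845584, -0.01775986, -0.01706388, -0.01636789, -0.01567191,
       -0.01497593, -0.01427995, -0.01358397, -0.01288799, -0.01219201,
       -0.01149603, -0.01080005, -0.01010407, -0.00940808, -0.0087121 ,
       -0.00801612]))
```

View pics/w3.png

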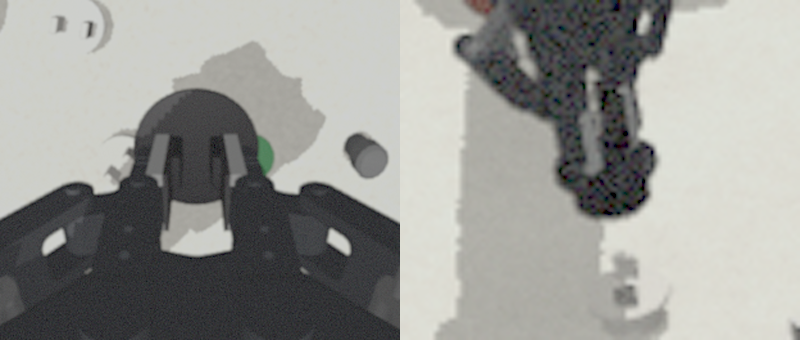

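The wrist view (left half) shows the cap pinched with its flange centred around (195,145). The scene view (right half) shows it hanging level. Its origin is about 44.5 mm below the TCP. Next I go over the camera.

servo_tool(deltas=[[[10,0,0.03,0,0],[10,-0.004,0.045,0,0],[10,-0.004,0.045,0,0],[10,-0.004,0.045,0,0],[10,-0.004,0.045,0,0],[10,-0.004,0.045,0,0],[10,-0.004,0.045,0,0],[10,-0.002,0.045,0,0]]])

```text
time: 5.9
tool_pos: [0.5385, 0.1078, 0.2219]
tool_rot: [-0.0, 0.991, 0.133, -0.003]
contact_force: [0.4, 0.9, -0.9]
gripper_width: 0.215
grasp_force: 58.9
```

servo_tool(deltas=[[[10,0,0.045,0,0],[10,0,0.045,0,0],[10,0,0.035,0,0],[10,0,0.015,0,0],[10,0,0,0,0],[10,0,0,0,0],[10,0,0,0,0],[10,0,0,0,0]]])

```text
time: 6.7
tool_pos: [0.5408, 0.2448, 0.2251]
tool_rot: [0.0, 0.991, 0.132, -0.0]
contact_force: [-0.2, 0.9, 0.5]
gripper_width: 0.213
grasp_force: 58.9
```

```bash
cat >> h.py <<'E'
def fitc(p):
    A=np.c_[2*p,np.ones(len(p))]; x=np.linalg.lstsq(A,(p**2).sum(1),rcond=None)[0]
    return x[:2],np.sqrt(x[2]+x[:2]@x[:2])
E
cat > look.py <<'E'
from h import *
import sys
s,f,W=wcloud(); T=s["tool_pos"]; np.savez(sys.argv[1],W=W,px=f["pixels"],T=T)
R=Ro.from_quat(np.roll(s["tool_rot"],-1)).as_matrix(); print("tool",T,"z",R[:,2].round(4))
d=np.hypot(W[...,0]-T[0],W[...,1]-T[1]); m=(d<.035)&(W[...,2]<T[2]-.0163)&(W[...,2]>T[2]-.021)
p=W[m]; n=np.linalg.lstsq(np.c_[p[:,:2]-T[:2],np.ones(len(p))],p[:,2]-T[2],rcond=None)[0]; print("flange plane",n.round(4))
h=cv2.convexHull(p[:,:2].astype(np.float32)).squeeze(); c,r=fitc(h); print("flange c off",(c-T[:2]).round(4),r, cv2.minEnclosingCircle(p[:,:2].astype(np.float32)))
for nm,WW in (("wrist",W),)+((("top",cloud(grab_frame("top"))),("scene",cloud(grab_frame("scene")))) if len(sys.argv)>2 else ()):
    d=np.hypot(WW[...,0]-.539,WW[...,1]-.2495)
    for lo,hi in((.057,.067),(.082,.09),(.1,.126)):
        q=WW[(d<.068)&(WW[...,2]>lo)&(WW[...,2]<hi)]
        if len(q)>30: 
            h=cv2.convexHull(q[:,:2].astype(np.float32)); rc=cv2.minAreaRect(h); print(nm,lo,len(q),"fit",*fitc(h.squeeze()),"mec",np.round(cv2.minEnclosingCircle(h)[0],4),"rect",np.round(rc[0],4),np.round(rc[1],3),"z",np.median(q[:,2]).round(4))
im=np.clip(255*(f["pixels"]/255.)**.5,0,255).astype(np.uint8)
cv2.imwrite("pics/"+sys.argv[1]+".png",im[:,:,::-1])
E
python3 look.py w4
```

```text
tool [0.54079733 0.24481391 0.22510395] z [-3.e-04 -3.e-04 -1.e+00]
flange plane [-0.0038  0.0006 -0.018 ]
flange c off [-0.0001 -0.0005] 0.026907812976017003 ((0.5407520532608032, 0.24424344301223755), 0.02723653055727482)
wrist 0.057 2464 fit [0.54095255 0.25054506] 0.05703089204275659 mec [0.5389 0.2508] rect [0.5392 0.2511] [0.088 0.098] z 0.0622
wrist 0.082 890 fit [0.53859303 0.25081179] 0.035753476652665914 mec [0.5383 0.251 ] rect [0.5478 0.2544] [0.052 0.071] z 0.0865
wrist 0.1 978 fit [0.5385743  0.25110289] 0.028278989175862867 mec [0.5393 0.2515] rect [0.5482 0.2556] [0.035 0.057] z 0.1109
```

View pics/w4.png

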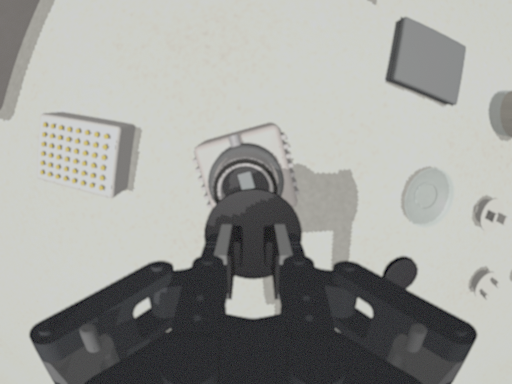

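The tube's mouth at (247,180) is partly hidden by the held cap at (253,230). I'll back off toward the base and a little lower, so that the wrist camera sees the whole rim.

servo_tool(deltas=[[[10,-0.03,-0.004,-0.01,0],[10,-0.02,-0.003,-0.01,0],[10,0,0,0,0],[10,0,0,0,0],[10,0,0,0,0],[10,0,0,0,0],[10,0,0,0,0],[10,0,0,0,0]]])

```text
time: 7.55
tool_pos: [0.4911, 0.2392, 0.2056]
tool_rot: [-0.0, 0.991, 0.133, 0.0]
contact_force: [-0.5, 0.3, -1.9]
gripper_width: 0.209
grasp_force: 58.9
```

```bash
python3 look.py w5 all; python3 - <<'E'
from h import *
d=np.load("w5.npz"); W=d["W"]; r=np.hypot(W[...,0]-.5388,W[...,1]-.251)
for a in np.arange(.016,.032,.001):
    q=W[(r>=a)&(r<a+.001)][:,2]; print(round(a,3),len(q),np.nanpercentile(q,[25,50,75]).round(4) if len(q) else "")
E
```

```text
tool [0.49108135 0.2392052  0.20556592] z [ 4.e-04  1.e-04 -1.e+00]
flange plane [-0.004   0.0011 -0.018 ]
flange c off [-0.0001 -0.0005] 0.026987198982672992 ((0.4907192289829254, 0.2388385385274887), 0.027397073805332184)
wrist 0.057 3544 fit [0.53868579 0.25182971] 0.05684305410613265 mec [0.5383 0.2508] rect [0.5384 0.2507] [0.09  0.098] z 0.0622
wrist 0.082 1255 fit [0.53831946 0.25071126] 0.03592295262116344 mec [0.5393 0.2513] rect [0.5382 0.251 ] [0.071 0.072] z 0.0865
wrist 0.1 2037 fit [0.53819523 0.25061992] 0.02837404234923729 mec [0.5381 0.2505] rect [0.5384 0.2507] [0.056 0.057] z 0.111
top 0.057 101 fit [0.54154227 0.23935521] 0.045357188807981765 mec [0.5542 0.2219] rect [0.5574 0.2183] [0.088 0.028] z 0.0608
top 0.082 31 fit [0.54104676 0.24341123] 0.02829277602977955 mec [0.5476 0.2328] rect [0.5507 0.2276] [0.054 0.018] z 0.0858
scene 0.057 195 fit [0.5421789  0.24723383] 0.053890847554421646 mec [0.5428 0.2483] rect [0.5424 0.2466] [0.088 0.094] z 0.0604
scene 0.082 111 fit [0.54270766 0.24738297] 0.03397092613042905 mec [0.542  0.2487] rect [0.5422 0.2478] [0.071 0.064] z 0.0854
scene 0.1 139 fit [0.54080879 0.24967062] 0.028229998286074812 mec [0.5402 0.2498] rect [0.541  0.2492] [0.056 0.054] z 0.1072
0.016 136 [0.0737 0.074  0.0744]
0.017 143 [0.0737 0.0741 0.0745]
0.018 149 [0.0737 0.0741 0.0745]
0.019 157 [0.0735 0.074  0.0745]
0.02 203 [0.0737 0.0742 0.075 ]
0.021 434 [0.0746 0.1021 0.1093]
0.022 457 [0.0971 0.1095 0.1103]
0.023 411 [0.1093 0.1106 0.1117]
0.024 409 [0.1105 0.1116 0.1123]
0.025 376 [0.1112 0.1118 0.1125]
0.026 358 [0.1113 0.1118 0.1128]
0.027 343 [0.1108 0.1115 0.1852]
0.028 190 [0.1111 0.1862 0.1875]
0.029 204 [0.0879 0.1874 0.1882]
0.03 729 [0.1874 0.289  0.2928]
0.031 1268 [0.2854 0.2895 0.2932]
```

View pics/w5.png

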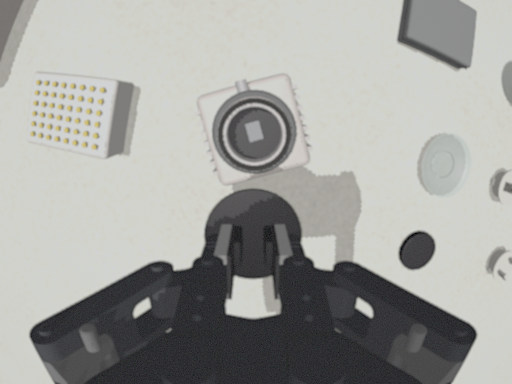

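The whole rim is visible at (254,131). The wrist measurement puts the tube's axis at (0.5383, 0.2507) and the rim at about z = 0.110. I'll go to 0.166 above it and check.

servo_tool(deltas=[[[10,0.02,0.005,0,0],[10,0.02,0.005,-0.01,0],[10,0.0075,0.002,-0.015,0],[10,0,0,-0.01,0],[10,0,0,-0.005,0],[10,0,0,0,0],[10,0,0,0,0],[10,0,0,0,0]]])

```text
time: 8.5
tool_pos: [0.5383, 0.2513, 0.1663]
tool_rot: [-0.0, 0.991, 0.133, 0.001]
contact_force: [-1.7, 0.1, -1.1]
gripper_width: 0.21
grasp_force: 58.9
```

```bash
python3 look.py w6 | head -3; python3 -c "
from h import *;print(manip.state()['contact_force'])"
```

```text
tool [0.53829659 0.25128757 0.16629793] z [ 1.4e-03  5.0e-04 -1.0e+00]
flange plane [-0.0027  0.0012 -0.018 ]
flange c off [-0.0001 -0.0004] 0.026960397706662722 ((0.5381422638893127, 0.25086501240730286), 0.02728467620909214)
[ 0.31358789 -0.04427128 -1.62713866]
```

servo_tool(deltas=[[[10,0,0,-0.003,0],[10,0,0,-0.003,0],[10,0,0,-0.002,0],[10,0,0,-0.001,0],[10,0,0,-0.001,0],[10,0,0,-0.001,0],[10,0,0,-0.001,0],[10,0,0,0,0]]])

```text
time: 9.35
tool_pos: [0.5381, 0.2511, 0.1532]
tool_rot: [0.0, 0.991, 0.133, -0.0]
contact_force: [0.1, 0.0, -0.7]
gripper_width: 0.212
grasp_force: 58.9
```

servo_tool(deltas=[[[10,0,0,-0.001,0],[10,0,0,-0.001,0],[10,0,0,-0.001,0],[10,0,0,-0.001,0],[10,0,0,0,0],[10,0,0,0,0],[10,0,0,0,0],[10,0,0,0,0]]])

```text
time: 10.15
tool_pos: [0.5382, 0.2512, 0.1494]
tool_rot: [-0.0, 0.991, 0.133, 0.0]
contact_force: [0.7, -0.2, 0.3]
gripper_width: 0.217
grasp_force: 58.9
```

No contact yet. The foot is about 6 mm inside the mouth, so I keep going gently.

servo_tool(deltas=[[[10,0,0,-0.001,0],[10,0,0,-0.0015,0],[10,0,0,-0.0015,0],[10,0,0,-0.0015,0],[10,0,0,-0.0015,0],[10,0,0,-0.001,0],[10,0,0,0,0],[10,0,0,0,0]]])

```text
time: 10.95
tool_pos: [0.5381, 0.2512, 0.1413]
tool_rot: [0.0, 0.991, 0.133, -0.0]
contact_force: [0.9, -0.6, -0.3]
gripper_width: 0.216
grasp_force: 58.9
```

servo_tool(deltas=[[[10,0,0,-0.001,0],[10,0,0,-0.001,0],[10,0,0,-0.001,0],[10,0,0,-0.001,0],[10,0,0,-0.0005,0],[10,0,0,-0.0005,0],[10,0,0,0,0],[10,0,0,0,0]]])

```text
time: 11.75
tool_pos: [0.5381, 0.2511, 0.1363]
tool_rot: [0.0, 0.991, 0.133, 0.0]
contact_force: [-0.5, 0.9, -1.1]
gripper_width: 0.212
grasp_force: 58.9
```

Now half-millimetre steps, feeling for the ring.

servo_tool(deltas=[[[10,0,0,-0.0005,0],[10,0,0,-0.0005,0],[10,0,0,-0.0005,0],[10,0,0,-0.0005,0],[10,0,0,0,0],[10,0,0,0,0],[10,0,0,0,0],[10,0,0,0,0]]])

```text
time: 12.55
tool_pos: [0.5382, 0.2512, 0.1344]
tool_rot: [-0.0, 0.991, 0.133, 0.0]
contact_force: [0.1, 0.6, -0.4]
gripper_width: 0.214
grasp_force: 58.9
```

servo_tool(deltas=[[[10,0,0,-0.0005,0],[10,0,0,-0.0005,0],[10,0,0,0,0],[10,0,0,0,0],[10,0,0,0,0],[10,0,0,0,0],[10,0,0,0,0],[10,0,0,0,0]]])

```text
time: 13.35
tool_pos: [0.5381, 0.2511, 0.1333]
tool_rot: [-0.0, 0.991, 0.133, 0.0]
contact_force: [-0.6, 0.4, -0.5]
gripper_width: 0.215
grasp_force: 58.9
```

servo_tool(deltas=[[[10,0,0,-0.0005,0],[10,0,0,0,0],[10,0,0,0,0],[10,0,0,0,0],[10,0,0,0,0],[10,0,0,0,0],[10,0,0,0,0],[10,0,0,0,0]]])

```text
time: 14.15
tool_pos: [0.5381, 0.2512, 0.1328]
tool_rot: [-0.0, 0.991, 0.133, 0.0]
contact_force: [-0.1, -0.7, -0.2]
gripper_width: 0.214
grasp_force: 58.9
```

servo_tool(deltas=[[[10,0,0,-0.0005,0],[10,0,0,0,0],[10,0,0,0,0],[10,0,0,0,0],[10,0,0,0,0],[10,0,0,0,0],[10,0,0,0,0],[10,0,0,0,0]]])

```text
time: 14.95
tool_pos: [0.5382, 0.2512, 0.1324]
tool_rot: [-0.0, 0.991, 0.133, 0.0]
contact_force: [0.1, -0.3, 0.7]
gripper_width: 0.216
grasp_force: 59.2
```

servo_tool(deltas=[[[10,0,0,-0.0005,0],[10,0,0,0,0],[10,0,0,0,0],[10,0,0,0,0],[10,0,0,0,0],[10,0,0,0,0],[10,0,0,0,0],[10,0,0,0,0]]])

```text
time: 15.75
tool_pos: [0.5382, 0.2512, 0.132]
tool_rot: [-0.0, 0.991, 0.133, 0.0]
contact_force: [-0.3, 0.7, 2.9]
gripper_width: 0.214
grasp_force: 59.7
```

servo_tool(deltas=[[[10,0,0,-0.0004,0],[10,0,0,0,0],[10,0,0,0,0],[10,0,0,0,0],[10,0,0,0,0],[10,0,0,0,0],[10,0,0,0,0],[10,0,0,0,0]]])

```text
time: 16.55
tool_pos: [0.5383, 0.2512, 0.1318]
tool_rot: [-0.0, 0.991, 0.133, 0.0]
contact_force: [-1.6, -0.1, 4.9]
gripper_width: 0.217
grasp_force: 59.9
```

The flange is bearing on the ring: 5 N at the expected height. I'll press slightly more, then open quickly.

servo_tool(deltas=[[[10,0,0,-0.0003,0],[10,0,0,0,0],[10,0,0,0,0],[60,0,0,-0.0003,0],[60,0,0,0,0],[60,0,0,0,0],[60,0,0,0,0],[60,0,0,0,0]]])

```text
time: 17.35
tool_pos: [0.5379, 0.2511, 0.1304]
tool_rot: [0.0, 0.991, 0.133, -0.0]
contact_force: [0.1, -0.2, 0.4]
gripper_width: 0.599
grasp_force: 0.0
```

```bash
python3 - <<'E'
from h import *
s,f,W=wcloud(); print(s["tool_pos"],s["gripper_width"],s["contact_force"])
im=np.clip(255*(f["pixels"][100:384,60:452]/255.)**.45,0,255).astype(np.uint8)
cv2.imwrite("pics/w7.png",cv2.resize(im[:,:,::-1],(784,568)))
E
```

```text
[0.53793816 0.25110599 0.13040907] 0.5989002064065165 [ 0.09550806 -0.22840863  0.36152615]
```

View pics/w7.png

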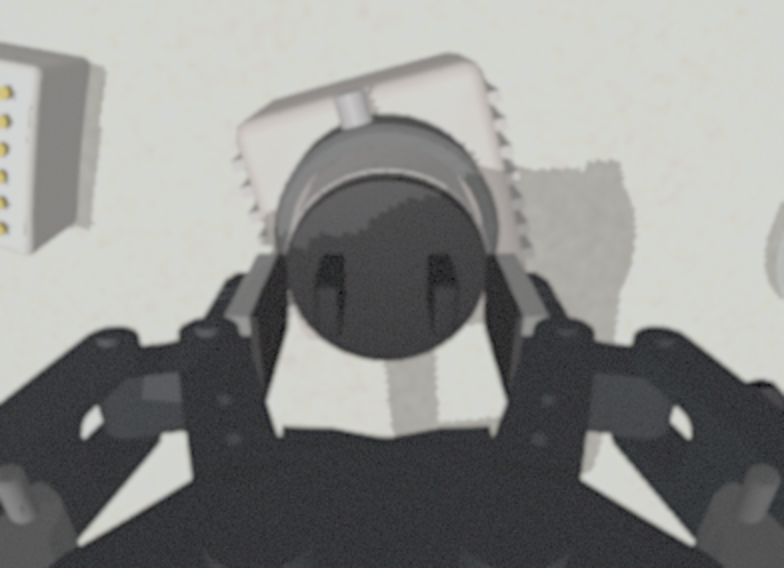

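The cap sits flat on the rim at (388,265), with its grips sprung apart at (330,290) and (443,290) and clear of the fingers. I'll rise and measure.

servo_tool(deltas=[[[60,0,0,0.005,0],[60,0,0,0.01,0],[60,0,0,0.02,0],[60,0,0,0.02,0],[60,0,0,0.02,0],[60,0,0,0,0],[60,0,0,0,0],[60,0,0,0,0]]])

```text
time: 18.2
tool_pos: [0.5375, 0.2509, 0.2045]
tool_rot: [0.0, 0.991, 0.133, -0.001]
contact_force: [-0.1, -0.5, -0.8]
gripper_width: 0.6
grasp_force: 0.0
```

```bash
python3 - <<'E'
from h import *
s,f,W=wcloud(); print(s["tool_pos"],s["contact_force"])
c=np.array([.5383,.2508]); d=np.hypot(*(W[...,:2]-c).transpose(2,0,1))
p=W[(d<.033)&(W[...,2]>.107)&(W[...,2]<.1185)]
h=cv2.convexHull(p[:,:2].astype(np.float32)).squeeze(); print("flange",fitc(h),np.median(p[:,2]),np.linalg.lstsq(np.c_[p[:,:2]-c,np.ones(len(p))],p[:,2],rcond=None)[0].round(4))
g=W[(d<.025)&(W[...,2]>.1305)&(W[...,2]<.15)]
l,cen=[*cv2.kmeans(g[:,:2].astype(np.float32),2,None,(3,50,1e-6),5,0)][1:]
print(len(g),cen.mean(0),np.linalg.norm(cen[1]-cen[0]),np.median(g[:,2]))
E
```

```text
[0.53750863 0.25092262 0.20453946] [-0.10667781 -0.52690891 -0.77161145]
flange (array([0.53875538, 0.25087198]), np.float64(0.028222142992489523)) 0.11438951995815705 [-0.0269 -0.0064  0.1142]
369 [0.5384915  0.25103867] 0.028136674 0.13418280225261717
```

The grips are at their free spread (28 mm), and the cap is centred within 0.5 mm and seated. I'm handing the job in.

```bash
python3 -c "
from plant import manip; print(manip.job_done())"
```

```text
the job is handed in; nothing more can be done
None
```

The dust cap is in the mouth of the camera's tube with its flange on the sealing ring, and the grips are back at their free 28 mm spread, so both tabs should be out under the lip. The job is handed in after about 18 s, but the hand-in returned no verdict.

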